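# Slide the round crest into its recess on the ridge-end ornament

## Task

The round clay crest lies loose on the face of the ridge-end ornament, beside the round recess made for it. Without picking it up, gently push it with the fingertips across the face and over the edge of the recess until it drops in and lies flat, fully home, then take the hand away. Leave the other things where they are.

Things in the scene. Friction and masses are not known exactly. Their poses are not given: they have to be found in the camera images.
- crest: the round crest to be seated: loose disc of grey fired clay, 76 mm in diameter and 12 mm thick, about 0.13 kg, with a three-comma swirl and a thin ring in low relief (under 3 mm) on its upper face. Origin at the centre of its underside, z up out of the decorated face. It may lie at any yaw.
- seat (a point): the centre of the flat floor of the recess in the ornament's face. The recess is a plain round hole 82 mm in diameter, 10 mm deep, with upright walls and a floor level all over; z up, axes parallel to the ornament's. The seated crest stands 2 mm above the face, with its origin at this point.
- ornament: heavy, fixed grey clay ornament lying face up. Origin on the bench under the centre of the recess; x to its crown, y to its left. Flat level face 60 mm above the origin, x -165 to 105, y -165 to 165 mm, bare but for the recess and the loose things. A border 10 mm higher runs along foot and sides; three rolls, up to 112 mm above the bench, stand beyond x 105 mm; legs and side scrolls reach x -215, y +-250 mm.
- tin: a small round lidded tin, 44 mm in diameter and 34 mm high, standing loose on the ornament's face: leave it there. Origin at the centre of its underside.
- block: a small wooden sanding block, 44 mm along its x, 30 mm along its y, 22 mm high, lying loose on the ornament's face: leave it there. Origin at the centre of its underside.
- hex_plaque: a loose six-sided clay plaque 74 mm across flats and 12 mm thick lying on the bench, meant for another ornament: leave it. Origin at the centre of its underside.
- mallet: a wooden mallet lying loose on the bench, 250 mm long along its x, head 85 mm long along y at +x, 52 mm high: leave it.
- spatula: a spatula lying loose on the bench, 210 mm long along its x, less than 35 mm high: leave it.
- brush: a brush lying loose on the bench, 200 mm long along its x, less than 35 mm high: leave it.
- jar: a closed glass jar standing loose on the bench, 68 mm in diameter and 85 mm high: leave it. Origin at the centre of its underside.

How it is judged:
At the end, for the whole second after the job is handed in: The crest lies at rest, decorated face up, flat (within 2.3 degrees) on the floor of the recess (underside within 2 mm of it) with its centre within 6 mm of the recess's centre, and every other loose thing is within 20 mm of where it stood (horizontal distance between crest and seat below 0.006 m and z of crest in the frame of seat between -0.002 and 0.002 m and angle between crest's own z axis and vertical below 0.04 rad and linear speed of crest below 0.01 m/s and distance of each of tin, block, hex_plaque, mallet, spatula, brush, jar from where it was at the start of the episode below 0.02 m); the robot touches nothing.
It fails at once if the crest is lifted or carried (raised more than 8 mm off the ornament's face) (z of crest in the frame of ornament above 0.068 m).
It fails at once if the crest is tipped up on edge (tilted more than 30 degrees) (angle between crest's own z axis and vertical above 0.52 rad).
It fails at once if the crest is shoved, pressed or squeezed harder than 30 N (contact force between the fingers and crest above 30 N).
It fails at once if another loose thing is moved more than 20 mm (distance of any of tin, block, hex_plaque, mallet, spatula, brush, jar from where it was at the start of the episode above 0.02 m).
It also fails if it takes over 32 s, if anything falls off the work surface, if the arm or the gripper's body presses on something with over 40 N, if the wrist force passes 120 N, or if a joint passes its speed limit or range.

## Robot

A 7-joint arm with a two-finger parallel gripper is mounted at the origin on the work surface. World frame = base frame: x ahead of the robot, y to its left, z up, the work surface at z = 0. Lengths are in m, angles in rad, forces in N, time in s.
With the tool pointing down it reaches from about 0.425 to 0.925 m from the base axis. Payload 6.8 kg.
Tool frame: the origin (TCP) lies at the very end of the fingers, on their centre line; the grasp point (between the pads) lies 19 mm behind it; z points along the fingers, y is the line along which they close (so a half turn about z gives the same grasp; the last joint's range is limited). The gripper opens to 85 mm and grips with 20 to 120 N. Pads are 22 mm wide; open, the fingers measure 114 mm over their backs; the gripper's body (76 mm by 85 mm) begins 54 mm behind the grasp point. The pads swing forward as they close: fully open they stand 13 mm farther back than shut.
Start: joints at [1.057, 0.477, 0.022, 1.555, -0.011, 1.109, -0.083], TCP at [0.266, -0.62, 0.231] pointing down, gripper open.
Joint ranges: [-2.96, 2.96], [-0.34, 2.1], [-1.41, 1.46], [0.24, 2.44], [-1.37, 4.51], [0.17, 1.92], [-2.96, 2.96]. Speed limits (rad/s): [2.39, 2.39, 3.14, 3.14, 3.14, 3.14, 3.14].

## Interface

Orientations are given as a rotation vector (axis times angle).
In Python, from bench import monitor, optics, r gives the robot as it stands.
- The arm moves only by the shell command python3 -m crank 'ROWS' [OPENING] [FORCE]. ROWS is JSON, a list of rows, each a list of 2 entries, a list of its own where there are three numbers: the shift along the tool's x, y, z in cm, then the turn, a rotation vector about the tool's x, y, z in rad. A call has 1 to 5 rows; each row shifts and turns the commanded pose from where the row before left it, along the tool's axes as they then stand; what a row does not reach is not made up. A row lasts 1/10 s, in which the tool goes at most 50 mm and 8.59 degrees, less where a joint would pass 70% of its speed; a pose out of reach is approached as far as the arm can. A call is refused whole if a number of a shift passes 5 or a number of a turn 0.15, either way. A call with a gripper value outside its range is refused whole. OPENING is the finger opening in cm, from 0 to 8.54, set as the call begins (- or left out, the last holds). The fingers move at their own pace and stop on an object; FORCE is the grip in N (left out, the last holds). Time passes only in rows, so rows that do not move let the fingers close. It gives the time, the measured TCP pose, the force, the opening and the grip force at its end, in the units of the state.
- monitor.get_obs(): the state, without advancing time (a new reading comes with each control period).
- optics.grab_frame(name): name is "scene" or "side" or "wrist"; returns (picture, depth): 420x560x3 uint8, red, green, blue; 420x560 float32, m along the optical axis (not along the pixel's ray), 0 where there is no reading.
- optics.camera_model(name): a dict with "vertical_fov" (degrees; the focal length in pixels is half the picture's height over the tangent of half this angle, whatever the lens; pixels are square), "cx", "cy" (the principal point, pixels), "D" ([k1, k2, p1, p2, k3] as OpenCV has them; the pictures are not rectified), "R" (3x3) and "t" (3): a world point X has camera coordinates R X + t; the wrist camera has in their place "hand_eye" (4x4, takes a point from camera to tool coordinates, whose origin is the TCP and whose axes are the flange's). Camera axes: x right, y down, z forward; pixel columns grow to the right and rows downward; lengths in m; the calibration is good to about 2 mm. A picture is of the moment at which its call begins: read the wrist's pose just before it. camera_model takes no time and is no camera call.
- r.hand_in(): hands the job in; it is judged then, once.
The state is a dict: "clock": time; "joints": joint angles; "qvel": joint speeds; "tau": joint torques, N m; "tcp_pos": TCP position; "orientation": TCP orientation; "contact_force": force on the tool from outside, world axes, zero at the start; "moment": the same for the moment, N m; "grip_width": finger opening in m; "gripper_force": force on a finger pad.
Only numpy, scipy, OpenCV 4.12 (cv2) and the standard library are available. Lean on these libraries where they do the work, as an engineer would, in place of code of your own. Each camera call takes 0.05 s, during which the arm holds its last target. There are 200 camera calls.

## Working session

There is one attempt and no reset: what is moved stays moved. The work goes in short steps, Python scripts to look and compute and a shell command to move; the robot and the scene stay as the last step left them, time stands still between calls to the robot, and variables do not carry over. Pictures are saved under pics/ and viewed, at most 10 in all, crops included, and the job is handed in when it is done.

```bash
mkdir -p pics
python3 - <<'E'
from bench import monitor, optics, r
import cv2,numpy as np
o=monitor.get_obs();print({k:np.round(v,3).tolist() for k,v in o.items()})
for n in("scene","side"):
    p,d=optics.grab_frame(n);cv2.imwrite(f"pics/{n}0.png",p[...,::-1]);np.savez(f"{n}0.npz",p=p,d=d)
    print(n,optics.camera_model(n))
print(optics.camera_model("wrist"))
E
```

```text
{'clock': 0.0, 'joints': [1.057, 0.478, 0.022, 1.556, -0.012, 1.109, -0.083], 'qvel': [0.002, -0.001, 0.002, -0.002, 0.002, -0.001, -0.0], 'tau': [0.001, -59.645, 1.608, -28.12, 0.012, 0.009, 0.0], 'tcp_pos': [0.266, -0.62, 0.23], 'orientation': [-3.075, -0.633, 0.001], 'contact_force': [0.859, -0.286, -0.161], 'moment': [0.01, -0.03, -0.005], 'gripper_force': 0.0, 'grip_width': 0.085}
scene {'vertical_fov': 53.364949117456625, 'cx': 277.103974102929, 'cy': 205.53612194903738, 'D': array([-0.00649992,  0.        ,  0.        ,  0.        ,  0.        ]), 'R': array([[ 0.02334819,  0.99965302,  0.0121942 ],
       [ 0.64529665, -0.00575323, -0.76391042],
       [-0.7635752 ,  0.0257048 , -0.64520708]]), 't': array([-0.03203877, -0.27670295,  1.62685189])}
side {'vertical_fov': 48.90612350852297, 'cx': 275.9445619932524, 'cy': 204.42788869811508, 'D': array([-0.00966391,  0.        ,  0.        ,  0.        ,  0.        ]), 'R': array([[-0.99538066, -0.09426488,  0.01820655],
       [-0.07491826,  0.64405177, -0.76130452],
       [ 0.06003832, -0.7591518 , -0.64813884]]), 't': array([0.50792675, 0.09352972, 1.58019596])}
{'vertical_fov': 62.116227922802736, 'cx': 281.1180675032831, 'cy': 206.857295342759, 'D': array([0.00438858, 0.        , 0.        , 0.        , 0.        ]), 'hand_eye': array([[ 2.12164318e-04, -9.59573941e-01, -2.81456580e-01,
         7.12421449e-02],
       [ 9.99999919e-01,  1.07445860e-04,  3.87491574e-04,
        -7.29962880e-05],
       [-3.41585473e-04, -2.81456640e-01,  9.59573886e-01,
        -1.42143111e-01],
       [ 0.00000000e+00,  0.00000000e+00,  0.00000000e+00,
         1.00000000e+00]])}
```

View pics/scene0.png

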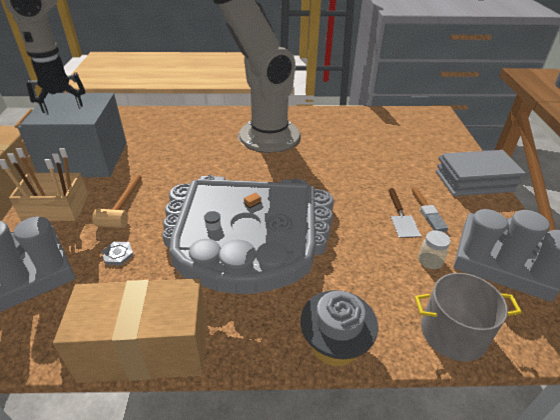

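View pics/side0.png

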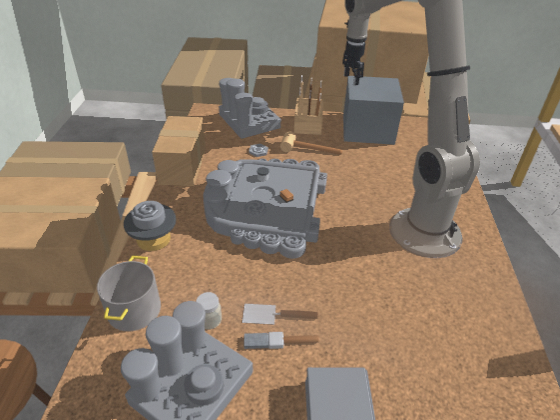

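The scene view shows the recess near (246,223), the crest near (278,223), the tin at (212,220), the block at (253,200) and rolls in front. I'll rectify both views onto the face plane.

```bash
cat > h.py <<'E'
import cv2,numpy as np
from bench import optics,monitor
from scipy.spatial.transform import Rotation as Ro
def model(n,obs=None):
    m=optics.camera_model(n);f=210/np.tan(np.radians(m["vertical_fov"])/2)
    K=np.array([[f,0,m["cx"]],[0,f,m["cy"]],[0,0,1]])
    if n=="wrist":
        T=np.eye(4);T[:3,:3]=Ro.from_rotvec(obs["orientation"]).as_matrix();T[:3,3]=obs["tcp_pos"]
        M=np.linalg.inv(T@m["hand_eye"]);return K,np.array(m["D"]),M[:3,:3],M[:3,3]
    return K,np.array(m["D"]),np.array(m["R"]),np.array(m["t"])
def top(p,mod,z,x0,x1,y0,y1,s):  # rows: x falling downwards; cols: y falling to right ; s px per m
    K,D,R,t=mod
    X,Y=np.meshgrid(np.arange(x1,x0,-1/s),np.arange(y1,y0,-1/s),indexing="ij")
    P=np.stack([X,Y,np.full_like(X,z)],-1).reshape(-1,3)
    uv=cv2.projectPoints(P,cv2.Rodrigues(R)[0],t,K,D)[0].reshape(*X.shape,2).astype(np.float32)
    return cv2.remap(p,uv,None,cv2.INTER_LINEAR)
def cloud(d,mod):
    K,D,R,t=mod
    v,u=np.mgrid[0:420,0:560];q=cv2.undistortPoints(np.stack([u,v],-1).reshape(-1,1,2).astype(float),K,D).reshape(420,560,2)
    C=np.dstack([q,np.ones((420,560))])*d[...,None]
    W=(C-t)@R;W[d==0]=np.nan;return W
E
python3 - <<'E'
from h import *
im=[]
for n in("scene","side"):
    a=np.load(n+"0.npz");m=model(n)
    W=cloud(a["d"],m)
    if n=="scene":
        for u,v in((246,223),(278,223),(265,225),(212,213),(253,197),(225,195),(205,245),(236,245),(300,215)):print(u,v,W[v,u].round(3))
    im.append(top(a["p"],m,0.065,0.4,0.85,-0.3,0.2,800)[...,::-1])
cv2.imwrite("pics/top0.png",np.hstack(im))
E
```

```text
246 223 [ 0.562 -0.068  0.05 ]
278 223 [0.585 0.02  0.07 ]
265 225 [ 0.583 -0.015  0.061]
212 213 [ 0.57  -0.158  0.094]
253 197 [ 0.488 -0.05   0.083]
225 195 [ 0.45  -0.134  0.06 ]
205 245 [ 0.7   -0.162  0.104]
236 245 [ 0.705 -0.086  0.109]
300 215 [0.54  0.083 0.058]
```

View pics/top0.png

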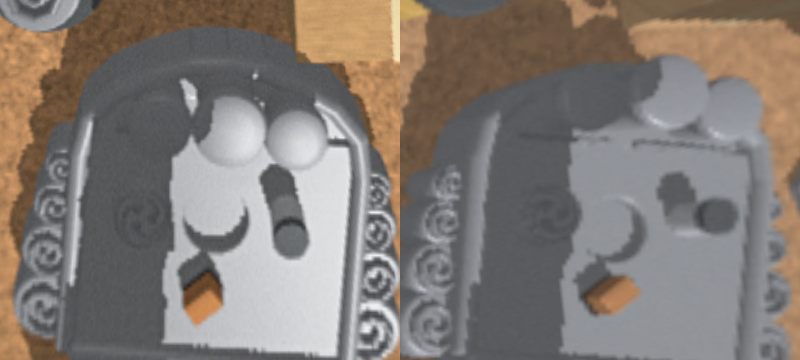

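The rectified view (left half, 800 px/m) shows the crest at about (141,218) and the recess at about (216,215). I need to push towards −y, slightly off axis. Next I raise the arm and swing it over for a closer wrist view.

```bash
python3 -m crank '[[[0,0,-5],[0,0,0]],[[3,-2.6,-3],[0,0,-0.14]],[[4,-2.6,0],[0,0,-0.14]],[[4.3,-2,0],[0,0,-0.14]],[[4.6,-1.4,0],[0,0,-0.14]]]'
python3 -m crank '[[[4.7,-0.7,0],[0,0,-0.14]],[[4.8,-0.1,0],[0,0,-0.14]],[[4.7,0.6,0],[0,0,-0.14]],[[4.6,1.2,0],[0,0,-0.14]],[[4.5,2,0],[0,0,0]]]' 3
python3 - <<'E'
from h import *
o=monitor.get_obs();print(Ro.from_rotvec(o["orientation"]).as_matrix().round(3),o["tcp_pos"])
E
```

```text
clock: 0.6
tcp_pos: [0.3463, -0.4537, 0.3112]
orientation: [-2.778, -1.466, 0.0]
contact_force: [1.4, 0.1, 0.0]
grip_width: 0.0853
gripper_force: 0.0
clock: 1.1
tcp_pos: [0.4506, -0.2381, 0.3112]
orientation: [-2.267, -2.175, 0.001]
contact_force: [0.6, -1.6, 0.1]
grip_width: 0.0304
gripper_force: 0.0
[[ 0.042  0.999 -0.   ]
 [ 0.999 -0.042 -0.   ]
 [-0.    -0.    -1.   ]] [ 0.45057349 -0.23814005  0.31115301]
```

```bash
python3 -m crank '[[[4.3,2.4,0],[0,0,0]],[[4.3,2.4,0],[0,0,0]],[[4.3,2.4,0],[0,0,0]],[[4.3,2.4,0],[0,0,0]],[[4.3,2.4,0],[0,0,-0.04]]]' 3
python3 -m crank '[[[2.5,1,0],[0,0,0]],[[0,0,0],[0,0,0]],[[0,0,0],[0,0,0]],[[0,0,0],[0,0,0]]]' 3
python3 - <<'E'
from h import *
o=monitor.get_obs()
p,d=optics.grab_frame("wrist");np.savez("w1.npz",p=p,d=d,**o)
m=model("wrist",o);W=cloud(d,m)
z=W[...,2];print("face z",np.nanmedian(z[(z>.05)&(z<.066)]))
t=top(p,m,0.06,0.42,0.72,-0.2,0.12,2000);cv2.imwrite("pics/w1.png",cv2.convertScaleAbs(t[...,::-1],alpha=1.6))
# top-down height map
h=np.zeros(t.shape[:2],np.float32);ok=np.isfinite(z)
r_=((0.72-W[...,0][ok])*500).astype(int);c_=((0.12-W[...,1][ok])*500).astype(int)
def cen(lo,hi,n):
    k=(ok&(z>lo)&(z<hi)&(abs(W[...,0]-.57)<.07)&(W[...,1]>-.13)&(W[...,1]<.075)).astype(np.uint8)
    k=cv2.morphologyEx(k,cv2.MORPH_OPEN,np.ones((3,3)))
    N,l,st,_=cv2.connectedComponentsWithStats(k);
    for i in range(1,N):
        if st[i,4]>800:
            P=W[l==i];(c,rd)=cv2.minEnclosingCircle(P[:,:2].astype(np.float32));print(n,st[i,4],np.median(P,0).round(4),P[:,2].min().round(4),np.round(c,4),round(rd,4))
cen(.045,.056,"recess");cen(.068,.078,"crest")
E
```

```text
clock: 1.6
tcp_pos: [0.5806, -0.0288, 0.3111]
orientation: [-2.227, -2.216, 0.001]
contact_force: [1.5, -0.0, -0.0]
grip_width: 0.0298
gripper_force: 0.0
clock: 2.0
tcp_pos: [0.5897, -0.0072, 0.3109]
orientation: [2.229, 2.213, -0.002]
contact_force: [-0.1, 0.0, -0.4]
grip_width: 0.0298
gripper_force: 0.0
face z 0.05924111524041842
recess 3375 [ 0.567  -0.0714  0.0494] 0.0457 [ 0.567  -0.0709] 0.041
crest 3810 [0.584  0.0238 0.0718] 0.0688 [0.5836 0.0224] 0.0379
```

View pics/w1.png

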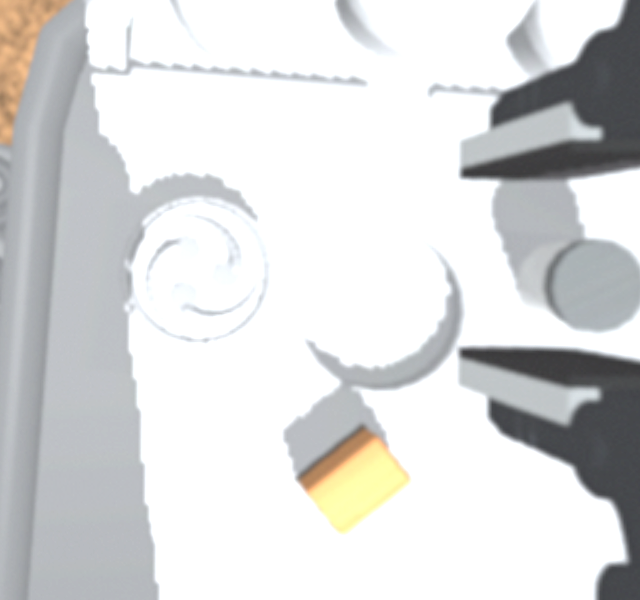

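```bash
python3 -m crank '[[[3.9,0.2,2],[0,0,0.085]],[[3.9,0.6,3],[0,0,0.085]],[[0,0,5],[0,0,0]],[[0,0,5],[0,0,0]],[[0,0,4],[0,0,0]]]' 4.5
python3 -m crank '[[[0,0,0],[0,0,0]],[[0,0,0],[0,0,0]],[[0,0,0],[0,0,0]]]'
cat > rel.py <<'E'
from h import *
o=monitor.get_obs();T=Ro.from_rotvec(o["orientation"]).as_matrix()
for n,c in(("crest",(.5836,.0225,.06)),("seat",(.567,-.071,.06))):
    print(n,"tcp minus it, along tool x,y,z cm",(100*T.T@(o["tcp_pos"]-np.array(c))).round(2))
print("yaw",np.degrees(np.arctan2(T[1,0],T[0,0])).round(1),"F",o["contact_force"].round(2),"tcp",o["tcp_pos"].round(4))
E
python3 rel.py
```

```text
clock: 2.55
tcp_pos: [0.6009, 0.07, 0.1189]
orientation: [-2.409, -2.017, 0.003]
contact_force: [0.6, -0.4, 0.7]
grip_width: 0.0452
gripper_force: 0.0
clock: 2.85
tcp_pos: [0.6038, 0.0717, 0.1242]
orientation: [2.406, 2.016, 0.006]
contact_force: [0.1, 0.2, 0.2]
grip_width: 0.0451
gripper_force: 0.0
crest tcp minus it, along tool x,y,z cm [ 5.21  1.15 -6.41]
seat tcp minus it, along tool x,y,z cm [14.7   1.15 -6.39]
yaw 79.9 F [0.06 0.17 0.23] tcp [0.6038 0.0717 0.1242]
```

```bash
python3 -m crank '[[[-0.3,-1.15,1],[0,0,0]],[[0,0,1.7],[0,0,0]],[[0,0,1.5],[0,0,0]],[[0,0,0],[0,0,0]],[[0,0,0],[0,0,0]]]';python3 rel.py
```

```text
clock: 3.35
tcp_pos: [0.5908, 0.071, 0.0802]
orientation: [2.407, 2.018, 0.002]
contact_force: [0.7, 0.2, 0.4]
grip_width: 0.0451
gripper_force: 0.0
crest tcp minus it, along tool x,y,z cm [ 4.9  -0.13 -2.02]
seat tcp minus it, along tool x,y,z cm [14.4  -0.13 -2.02]
yaw 80.0 F [0.68 0.2  0.36] tcp [0.5908 0.071  0.0802]
```

```bash
python3 -m crank '[[[0,0,0.5],[0,0,0]],[[0,0,0.4],[0,0,0]],[[0,0,0.3],[0,0,0]],[[0,0,0],[0,0,0]],[[0,0,0],[0,0,0]]]';python3 rel.py
python3 - <<'E'
from h import *
o=monitor.get_obs();p,d=optics.grab_frame("wrist");cv2.imwrite("pics/w2.png",cv2.convertScaleAbs(p[...,::-1],alpha=1.4))
E
```

```text
clock: 3.85
tcp_pos: [0.59, 0.0709, 0.0672]
orientation: [-2.407, -2.019, 0.0]
contact_force: [-0.0, -0.2, -0.1]
grip_width: 0.0451
gripper_force: 0.0
crest tcp minus it, along tool x,y,z cm [ 4.88 -0.21 -0.72]
seat tcp minus it, along tool x,y,z cm [14.38 -0.21 -0.72]
yaw 80.0 F [-0.02 -0.24 -0.07] tcp [0.59   0.0709 0.0672]
```

View pics/w2.png

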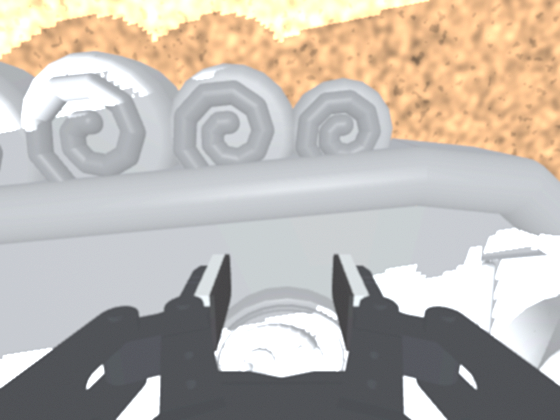

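The wrist view shows the fingertips at (222,290) and (342,290), centred on the crest at (282,340) with no border contact. I'll now descend gently to find the face.

```bash
for i in 1 2; do python3 -m crank '[[[0,0.05,0.1],[0,0,0]],[[0,0.05,0.1],[0,0,0]],[[0,0,0],[0,0,0]]]'|sed -n '2p;4p';done; python3 -m crank '[[[0,0,0.1],[0,0,0]],[[0,0,0],[0,0,0]],[[0,0,0],[0,0,0]]]'|sed -n '2p;4p'
```

```text
tcp_pos: [0.5911, 0.0706, 0.0652]
contact_force: [0.6, -0.3, -0.7]
tcp_pos: [0.592, 0.0705, 0.0632]
contact_force: [-0.2, 0.3, -0.1]
tcp_pos: [0.592, 0.0705, 0.0623]
contact_force: [-0.8, 0.9, 0.3]
```

```bash
for i in 1 2 3; do python3 -m crank '[[[0,0,0.1],[0,0,0]],[[0,0,0.1],[0,0,0]],[[0,0,0],[0,0,0]]]'|sed -n '2p;4p';done
```

```text
tcp_pos: [0.5919, 0.0705, 0.0601]
contact_force: [-1.1, 1.0, -0.8]
tcp_pos: [0.5919, 0.0705, 0.0581]
contact_force: [0.2, -0.3, -0.5]
tcp_pos: [0.5921, 0.0706, 0.0579]
contact_force: [-6.6, -1.1, 14.3]
```

```bash
python3 -m crank '[[[0,0,-0.3],[0,0,0]],[[0,0,-0.25],[0,0,0]],[[-0.2,0,0],[0,0,0]],[[-0.2,0,0],[0,0,0]],[[-0.2,0,0],[0,0,0]]]';python3 -m crank '[[[-0.2,0,0],[0,0,0]],[[-0.3,0,0],[0,0,0]],[[-0.3,0,0],[0,0,0]],[[-0.3,0,0],[0,0,0]],[[-0.3,0,0],[0,0,0]]]'; python3 rel.py
cat > look.py <<'E'
import sys
from h import *
o=monitor.get_obs();T=Ro.from_rotvec(o["orientation"]).as_matrix()
for n in("side","scene","wrist"):
    p,d=optics.grab_frame(n);m=model(n,o);W=cloud(d,m);z=W[...,2]
    if n=="wrist": cv2.imwrite(f"pics/{sys.argv[1]}w.png",cv2.convertScaleAbs(p[...,::-1],alpha=1.4));continue
    t=top(p,m,.07,.45,.68,-.15,.1,1600);cv2.imwrite(f"pics/{sys.argv[1]}{n}.png",cv2.convertScaleAbs(t[...,::-1],alpha=1.5))
E
python3 look.py a; python3 -c "
import cv2,numpy as np
cv2.imwrite('pics/a.png',np.hstack([cv2.imread('pics/aside.png'),cv2.imread('pics/ascene.png')]))"
```

```text
clock: 6.2
tcp_pos: [0.5908, 0.0643, 0.0615]
orientation: [-2.407, -2.018, 0.001]
contact_force: [-0.4, -0.0, 0.3]
grip_width: 0.045
gripper_force: 0.0
clock: 6.7
tcp_pos: [0.5884, 0.0505, 0.0618]
orientation: [-2.407, -2.019, 0.0]
contact_force: [-0.2, 1.2, -0.8]
grip_width: 0.0448
gripper_force: 0.2
crest tcp minus it, along tool x,y,z cm [ 2.84 -0.01 -0.18]
seat tcp minus it, along tool x,y,z cm [ 1.234e+01 -1.000e-02 -1.800e-01]
yaw 80.0 F [-0.23  1.17 -0.81] tcp [0.5884 0.0505 0.0618]
```

View pics/a.png

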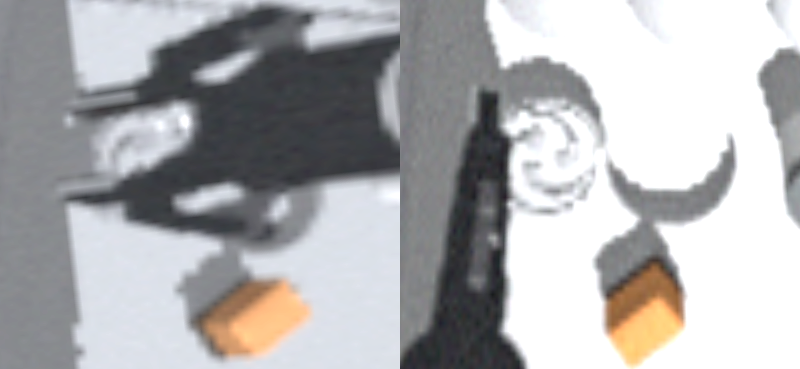

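The crest has moved about 12 mm, cradled between the two fingers. In the right panel it is at (555,155) and the recess is at (672,150). I'll keep pushing.

```bash
for i in 1; do python3 -m crank '[[[-0.4,0,0],[0,0,0]],[[-0.4,0,0],[0,0,0]],[[-0.4,0,0],[0,0,0]],[[-0.4,0,0],[0,0,0]],[[-0.4,0,0],[0,0,0]]]'|sed -n '2p;4p'; done
python3 -m crank '[[[-0.4,0,0],[0,0,0]],[[-0.4,0,0],[0,0,0]],[[-0.4,0,0],[0,0,0]],[[-0.4,0,0],[0,0,0]],[[-0.3,0,0],[0,0,0]]]'|sed -n '2p;4p'
python3 -m crank '[[[-0.3,0,0],[0,0,0]],[[-0.3,0,0],[0,0,0]],[[-0.3,0,0],[0,0,0]],[[-0.3,0,0],[0,0,0]],[[-0.3,0,0],[0,0,0]]]'|sed -n '2p;4p'
python3 -m crank '[[[-0.2,0,0],[0,0,0]],[[-0.2,0,0],[0,0,0]],[[-0.2,0,0],[0,0,0]],[[-0.2,0,0],[0,0,0]],[[-0.2,0,0],[0,0,0]]]'|sed -n '2p;4p'
python3 rel.py
```

```text
tcp_pos: [0.5851, 0.0308, 0.0619]
contact_force: [0.4, 1.2, 0.8]
tcp_pos: [0.5817, 0.012, 0.0618]
contact_force: [-0.2, 0.9, -0.8]
tcp_pos: [0.5791, -0.0025, 0.0618]
contact_force: [-0.4, 1.5, 1.0]
tcp_pos: [0.5774, -0.0123, 0.0618]
contact_force: [0.6, 0.9, 0.4]
crest tcp minus it, along tool x,y,z cm [-3.53 -0.01 -0.18]
seat tcp minus it, along tool x,y,z cm [ 5.96  0.   -0.18]
yaw 80.0 F [0.56 0.93 0.4 ] tcp [ 0.5774 -0.0123  0.0618]
```

Next is the final 18 mm, slowly.

```bash
python3 -m crank '[[[-0.2,0,0],[0,0,0]],[[-0.2,0,0],[0,0,0]],[[-0.2,0,0],[0,0,0]],[[-0.2,0,0],[0,0,0]],[[-0.2,0,0],[0,0,0]]]'|sed -n '2p;4p'
python3 -m crank '[[[-0.2,0,0],[0,0,0]],[[-0.2,0,0],[0,0,0]],[[-0.1,0,0],[0,0,0]],[[-0.1,0,0],[0,0,0]],[[0,0,0],[0,0,0]]]'|sed -n '2p;4p'
python3 rel.py; python3 look.py b; python3 -c "
import cv2,numpy as np
cv2.imwrite('pics/b.png',np.hstack([cv2.imread('pics/bside.png'),cv2.imread('pics/bscene.png')]))"
```

```text
tcp_pos: [0.5757, -0.0221, 0.0619]
contact_force: [0.8, 1.1, 2.2]
tcp_pos: [0.5745, -0.0283, 0.0617]
contact_force: [-0.7, 0.4, 0.0]
crest tcp minus it, along tool x,y,z cm [-5.16 -0.01 -0.17]
seat tcp minus it, along tool x,y,z cm [ 4.33 -0.01 -0.17]
yaw 80.0 F [-0.68  0.43  0.02] tcp [ 0.5745 -0.0283  0.0617]
```

View pics/b.png

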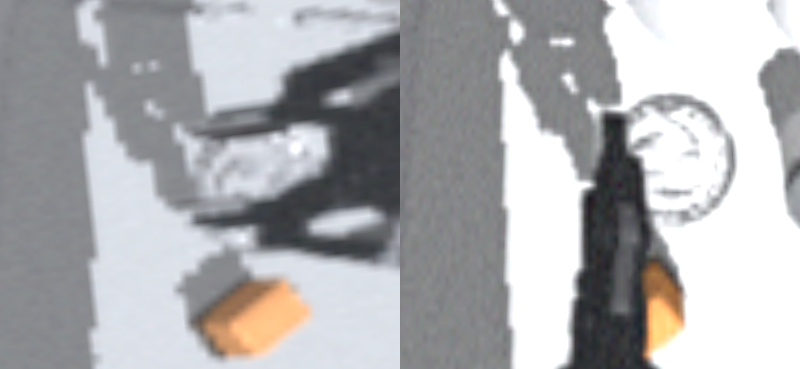

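The crest at (678,158) now seems to fill the recess. I'll back off and measure it from above.

```bash
python3 -m crank '[[[0.5,0,0],[0,0,0]],[[1,0,0],[0,0,0]],[[1,0,-1],[0,0,0]],[[1,0,-4],[0,0,0]],[[0,0,-5],[0,0,0]]]'|sed -n '2p;4p'
python3 -m crank '[[[0,0,-5],[0,0,0]],[[0,0,-5],[0,0,0]],[[0,0,0],[0,0,0]],[[0,0,0],[0,0,0]],[[0,0,0],[0,0,0]]]'|sed -n '2p;4p'
python3 - <<'E'
from h import *
o=monitor.get_obs();p,d=optics.grab_frame("wrist");m=model("wrist",o);W=cloud(d,m);z=W[...,2]
cv2.imwrite("pics/c.png",cv2.convertScaleAbs(top(p,m,.062,.45,.68,-.2,.1,2000)[...,::-1],alpha=1.0))
def fit(k,n):
    P=W[k&np.isfinite(z)];A=np.c_[P[:,:2]-P[:,:2].mean(0),np.ones(len(P))];c=np.linalg.lstsq(A,P[:,2],rcond=None)[0];print(n,len(P),c.round(4),"median",np.median(P[:,2]).round(4))
r=np.hypot(W[...,0]-.567,W[...,1]+.071)
fit(r<.034,"crest");fit((r>.044)&(r<.06)&(abs(z-.06)<.006),"face")
print("deep pixels",((r<.04)&(z<.055)).sum(),W[(r<.042)&(z<.056)].mean(0) if ((r<.042)&(z<.056)).any() else "")
E
```

```text
tcp_pos: [0.5794, 0.0098, 0.162]
contact_force: [2.4, 0.5, 0.3]
tcp_pos: [0.5799, 0.007, 0.2609]
contact_force: [0.2, 0.8, 0.2]
crest 2953 [ 0.0012 -0.0037  0.0619] median 0.0618
face 4132 [0.0007 0.     0.0594] median 0.0594
deep pixels 149 [ 0.5650217  -0.08577835  0.05168215]
```

View pics/c.png

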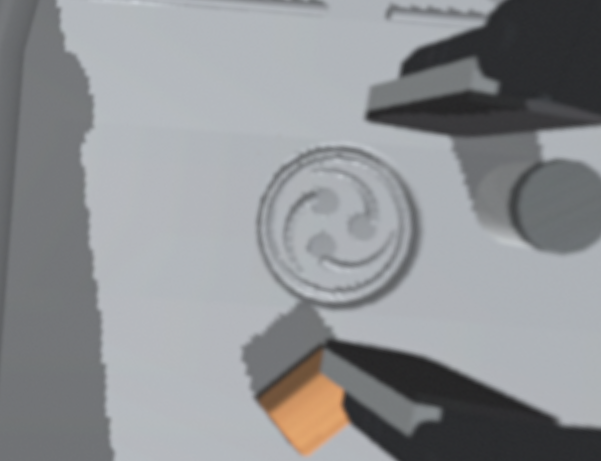

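The picture shows the crest centred at about (336,226), inside the recess, with even dark gaps around it. The depth fit puts it level and 2.4 mm above the face, so it is seated. The tin and block have not moved, and the hand is clear.

```bash
python3 -c "
from bench import r
print(r.hand_in())"
```

```text
the job is handed in; nothing more can be done
None
```

The crest was pushed into the recess and, by my last measurement, lies flat at about 2.4 mm above the face (2 mm expected), with the hand clear; the job is handed in, but no verdict came back.

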